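# Seat the green label holder behind the riser shelf's lip and hold it down

### The arm

A 6-joint arm with a two-finger parallel gripper is mounted at the origin on a cart in front of the work surface, level with it; the furniture and walls round the work are solid. World frame = base frame: x ahead of the robot, y to its left, z up, the work surface at z = 0. Lengths are in m, angles in rad, forces in N, time in s.
With the tool pointing down it reaches from about 0.35 to 0.975 m from the base axis. Payload 4.9 kg.
Tool frame: the origin (TCP) lies at the very end of the fingers, on their centre line; the grasp point (between the pads) lies behind it (manip.grip_depth is the z of the grasp point in the tool frame, in m); z points along the fingers, y is the direction in which the jaws open and shut (so a half turn about z gives the same grasp; the last joint's range is limited). The gripper opens to 85 mm and grips with 20 to 120 N. Pads are 22 mm wide; open, the fingers measure 114 mm over their backs; the gripper's body (76 mm by 85 mm) begins 54 mm behind the grasp point. The pads swing forward as they close: fully open they stand 13 mm farther back than shut.
Start: joints at [-1.303, 0.053, 1.613, -0, 1.476, -0.119], TCP at [0.236, -0.579, 0.231] pointing down, gripper open.
Joint ranges: [-3.01, 3.01], [-1.01, 2.22], [0.06, 2.58], [-1.02, 4.17], [0.09, 2.62], [-3.14, 3.14]. Speed limits (rad/s): [2.57, 2.57, 3.14, 3.14, 3.14, 3.14].

### API

Orientations are given as a unit quaternion [w, x, y, z].
In Python, from plant import state, optics, manip, silhouettes, place_of gives the robot as it stands. The module is installed in compiled form; this text tells all that it offers.
- The arm moves only by the tool jog_arm, never from a script. Its argument "increments" is a list of rows, each an object with "slide": the shift along the tool's x, y, z in mm, a list of three; "rotation": the turn, a rotation vector about the tool's x, y, z in degrees, a list of three. A call has 1 to 20 rows; each row shifts and turns the commanded pose from where the row before left it, along the tool's axes as they then stand; what a row does not reach is not made up. A row lasts 1/12 s, in which the tool goes at most 41.7 mm and 7.16 degrees, less where a joint would pass 70% of its speed; a pose out of reach is approached as far as the arm can. A call with a gripper value outside its range is refused whole. "fingers" is the opening, from 0 (shut) to 1 (fully open), set as the call begins (left out, the last holds). The fingers move at their own pace and stop on an object; the grip force is fixed at half the most. Time passes only in rows, so rows that do not move let the fingers close. It gives the time, the measured TCP pose, the force and the opening at its end, in the units of the state.
- state(): the state, without advancing time (a new reading comes with each control period).
- optics.grab_frame(name): name is "scene" or "top" or "wrist"; returns a dict with "frame" (400x640x3 uint8, blue, green, red), "camera_matrix" (3x3 intrinsics, pixels), "R" (3x3) and "t" (3): a world point X has camera coordinates R X + t. Camera axes: x right, y down, z forward; pixel columns grow to the right and rows downward; lengths in m; the calibration is good to about 2 mm. The wrist camera is an equidistant fisheye: a pixel r from the principal point sees the ray r / f radians off the axis. A picture is of the moment at which its call begins. There is no depth.
- manip.job_done(): hands the job in, once; it reports no verdict.
Trained networks look in the newest picture that a camera, given by its name, has taken for a name from the list of things; names that differ only in an ending like _2 or _b are one class to them, and where a whole thing is asked for, a point or a joint stands for the part that bears it (a point fixed in the world has none). Each returns a list of dicts, best first, with "score" (0 to 1); they miss things now and then, are a little off and sometimes report something else, mostly with a low value. They report only what shows in the picture. A call takes as long as a camera call. They do not tell look-alikes from the thing itself.
- silhouettes(thing, camera): "mask" (400x640 bool, what is visible of it) and "bbox" ([left, top, right, bottom] in pixels, round what is visible of it).
- place_of(thing, camera): "uv" ([column, row] in pixels: a listed point, or the origin of a listed thing).
The state is a dict: "time": time; "joint_pos": joint angles; "joint_vel": joint speeds; "joint_efforts": joint torques, N m; "tool_pos": TCP position; "tool_rot": TCP orientation; "contact_force": force on the tool from outside, world axes, zero at the start; "ft_torque": the same for the moment, N m; "gripper_width": opening from 0.0 (shut) to 1.0 (fully open).
Only numpy, scipy, OpenCV 4.12 (cv2) and the standard library are available. Lean on these libraries where they do the work, as an engineer would, in place of code of your own. Each camera call takes 0.05 s, during which the arm holds its last target.

### The job

Take the green label holder out of the wooden stand, pass its pin down through the eyelet in the label rail on the front of the small plywood shelf, and push its plate down behind the rail's lip until it is pressed fully home against the sprung strip. Finish while still holding it there, pressed down firmly, so that it can be screwed fast. Leave the other two holders in the stand and the tub and jar on the shelf as they are.

Things in the scene. Friction and masses are not known exactly. Their poses are not given: they have to be found in the camera images.
- green_grip (a point): Centre of the green label holder's grip tab: 14 mm thick (x), 36 wide (y), 40 tall. Loose, about 60 g, pin down, white card on both faces, front and back alike. Below the tab a plate 8 mm thick (x), 56 wide, 60 tall, its lowest 6 mm thinned to 5 mm; below that a steel pin of 8 mm diameter, 40 mm long, end tapered. Plate's lower edge 80 mm, pin's tip 120 mm below this point; z up.
- green_tip (a point): Lower end of the green holder's pin, on its axis, 120 mm below green_grip.
- orange_grip (a point): Centre of the grip tab of the orange label holder, same make; stays in the stand.
- blue_grip (a point): Centre of the grip tab of the blue label holder, same make; stays in the stand.
- stand: Wooden stand, fixed, 56 mm (x) by 220 mm (y), 50 mm high, origin at the centre of its underside. The pins stand loosely in three square 10.5 mm holes 75 mm apart along y, the holders in any order, their plates resting on its top: lift one 40 mm to free it, and its pin 150 mm above the bench to pass over the others' tops.
- rack: Low plywood shelf, fixed, 140 mm deep (x, away from the robot), 240 wide (y), board top 85 mm up; origin under the middle of its front edge. Along that edge runs an aluminium label rail: a channel open at the top, 12 mm wide (x), between the board's edge and a lip whose flared top is 90 mm up. A 16 mm notch in the lip marks the eyelet. Tub and jar stand about 95 mm behind the front edge.
- eyelet (a point): Centre of the upper mouth of the eyelet, a 12 mm hole with a 2 mm chamfer through the channel's floor, mid-channel, right behind the lip's notch, 62 mm above the bench. Axes as rack: the holder's plate must lie along y. The lip's top is 28 mm above this point; under the hole is free space down to the bench.
- strip (a joint): Sprung strip in the channel: two pads beside the eyelet that the plate's lower edge bears on. 0 = up (pads 9 mm above the eyelet's mouth), 0.006 = fully down at a hard stop. Yields from 3.6 N, 1.2 N more per mm, 11 N fully down; rises when not pressed. Home is 4.5 mm or more down: the grip tab's centre is then about 83 to 84.5 mm above the eyelet's mouth.
- tub_mid (a point): Middle of the purple screw tub, 67 mm across and 50 mm tall, that stands loose on the shelf; leave it.
- jar_mid (a point): Middle of the clear pin jar, 50 mm across and 62 mm tall, that stands loose on the shelf; leave it.
Not all that is in view belongs to the job. Of the things that look like the part that bears green_grip, the middle-sized one is meant.

How it is judged:
By the outcome, as a careful person would: the job done as asked, in the order asked, and still so for the second after the job is handed in, while the arm keeps its last pose, push and grip.
It also fails if it takes over 45 s, if anything falls off the work surface, if the arm or the gripper's body presses on something with over 40 N, if the wrist force passes 120 N, or if a joint passes its speed limit or range.

## Working session

There is one attempt and no reset: what is moved stays moved. The work goes in short steps, Python scripts to look and compute and a tool call to move; the robot and the scene stay as the last step left them, time stands still between calls to the robot, and variables do not carry over. Pictures are saved under pics/ and viewed, and the job is handed in when it is done.

Besides the shell and the picture viewer there is one more tool, called after "Emit:" as name(argument=value, ...), one argument or row to a line, values as JSON. jog_arm: Moves the arm, as the interface text tells. Its arguments: {"type":"object","properties":{"increments":{"type":"array","items":{"type":"object","properties":{"slide":{"type":"array","items":{"type":"number"}},"rotation":{"type":"array","items":{"type":"number"}}}}},"fingers":{"type":"number"}},"required":["increments"]}

```bash
mkdir -p pics; cat > h.py <<'E'
import numpy as np, cv2
from plant import state, optics, manip, silhouettes, place_of
def ray(f,uv):
    K=f["camera_matrix"];R=f["R"];t=f["t"]
    d=np.linalg.inv(K)@np.array([uv[0],uv[1],1.]);d=R.T@d
    return -R.T@t, d/np.linalg.norm(d)
def rayw(f,uv):
    K=f["camera_matrix"];R=f["R"];t=f["t"]
    a=(uv[0]-K[0,2])/K[0,0];b=(uv[1]-K[1,2])/K[1,1];r=np.hypot(a,b)
    d=np.array([np.sin(r)*a/max(r,1e-9),np.sin(r)*b/max(r,1e-9),np.cos(r)]);d=R.T@d
    return -R.T@t,d
def tri(rs):
    A=np.zeros((3,3));b=np.zeros(3)
    for c,d in rs:
        P=np.eye(3)-np.outer(d,d);A+=P;b+=P@c
    X=np.linalg.solve(A,b)
    return X,[np.linalg.norm((np.eye(3)-np.outer(d,d))@(X-c)) for c,d in rs]
def atz(r,z):
    c,d=r;return c+d*(z-c[2])/d[2]
E
python3 - <<'E'
from h import *
print(state(),manip.grip_depth)
for n in ["scene","top","wrist"]:
    f=optics.grab_frame(n);cv2.imwrite(f"pics/{n}0.png",f["frame"])
    print(n,f["camera_matrix"].tolist(),(-f["R"].T@f["t"]).round(3),f["R"].round(3).tolist())
    for t in ["green_grip","green_tip","orange_grip","blue_grip","stand","rack","eyelet","tub_mid","jar_mid"]:
        print(t,[(np.round(p["uv"],1).tolist(),round(p["score"],2)) for p in place_of(t,n)])
E
```

```text
{'time': 0.0, 'joint_pos': array([-1.30297464e+00,  5.33806750e-02,  1.61429644e+00,  2.37064096e-05,
        1.47602174e+00, -1.18998017e-01]), 'joint_vel': array([ 6.39883054e-04,  6.49448588e-04,  8.92950552e-04, -9.17785711e-04,
        1.10614555e-04,  4.38405877e-06]), 'joint_efforts': array([-1.41855417e-04, -3.93679225e+01, -3.70176709e+01, -2.23039278e-04,
        6.91436377e-03,  4.92748967e-06]), 'tool_pos': array([ 0.23561804, -0.57820638,  0.23004681]), 'tool_rot': array([-1.05106517e-03,  9.81354220e-01,  1.92205061e-01, -6.65248010e-05]), 'contact_force': array([-0.25216493,  0.1926999 ,  0.17987224]), 'ft_torque': array([-0.01229703, -0.00113897,  0.01581095]), 'gripper_width': 1.0011492386484917} -0.0187
scene [[414.5132099433892, 0.0, 323.25001793354016], [0.0, 414.5132099433892, 192.9471176524319], [0.0, 0.0, 1.0]] [0.245 0.739 0.991] [[-0.874, -0.486, 0.008], [-0.372, 0.659, -0.654], [0.313, -0.574, -0.757]]
green_grip [([299.2, 254.9], 0.97), ([269.0, 251.2], 0.74), ([273.4, 281.7], 0.62), ([340.0, 213.9], 0.47)]
green_tip [([303.0, 274.6], 0.95), ([274.5, 311.3]
[... 530 characters left out ...]
([222.6, 158.6], 0.73), ([213.9, 212.9], 0.42)]
green_tip [([177.7, 218.9], 0.8), ([216.4, 183.0], 0.64)]
orange_grip [([272.7, 226.0], 0.67)]
blue_grip [([245.6, 217.2], 0.56)]
stand [([247.6, 225.3], 0.79)]
rack [([371.9, 212.9], 0.71), ([243.5, 219.6], 0.19)]
eyelet [([375.3, 213.8], 0.82), ([241.8, 215.4], 0.45)]
tub_mid [([354.8, 178.7], 0.97)]
jar_mid [([394.4, 171.0], 0.96)]
wrist [[309.70691628693146, 0.0, 318.843488209233], [0.0, 309.70691628693146, 199.0353100660912], [0.0, 0.0, 1.0]] [ 0.3   -0.553  0.375] [[0.377, -0.926, 0.0], [-0.891, -0.363, 0.271], [-0.251, -0.103, -0.962]]
green_grip []
green_tip []
orange_grip []
blue_grip []
stand []
rack []
eyelet []
tub_mid []
jar_mid []
```

View pics/scene0.png

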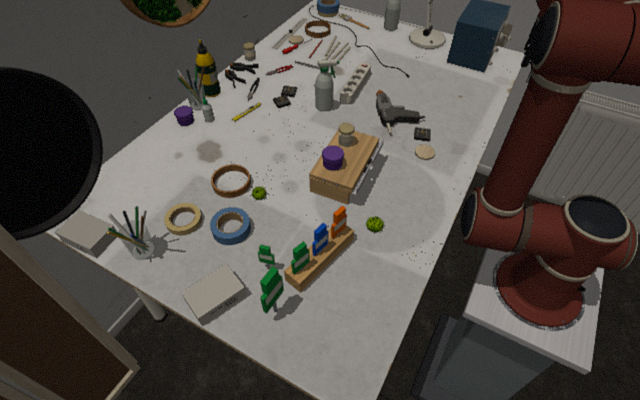

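View pics/top0.png

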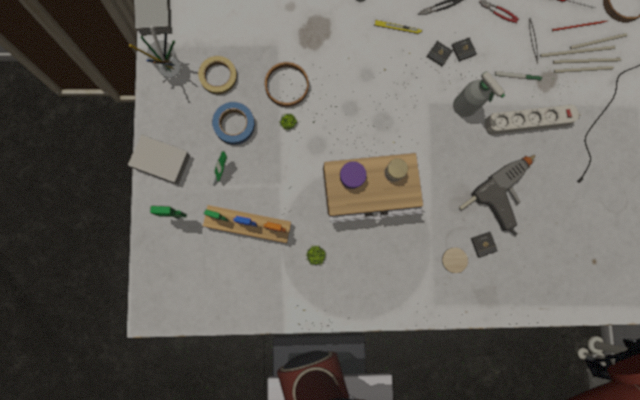

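```bash
python3 - <<'E'
import cv2
f=cv2.imread('pics/scene0.png');cv2.imwrite('pics/s_c.png',cv2.resize(f[120:320,230:430],None,fx=3,fy=3,interpolation=cv2.INTER_CUBIC))
f=cv2.imread('pics/top0.png');cv2.imwrite('pics/t_c.png',cv2.resize(f[120:270,160:440],None,fx=2.8,fy=2.8,interpolation=cv2.INTER_CUBIC))
E
```

```text
(no output)
```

View pics/s_c.png

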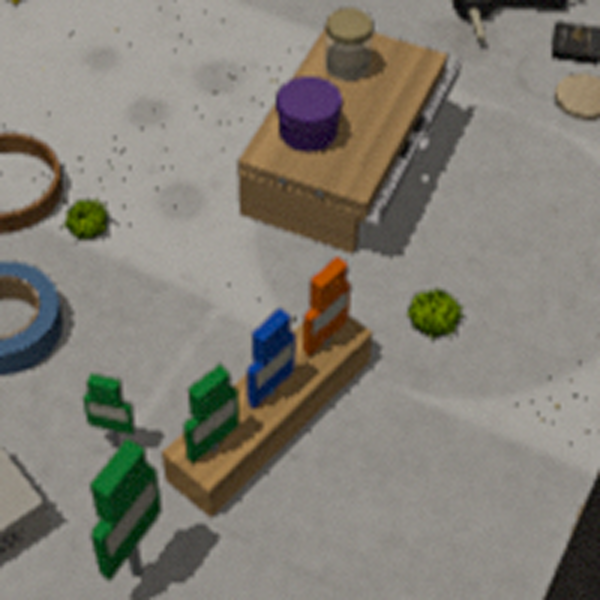

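View pics/t_c.png

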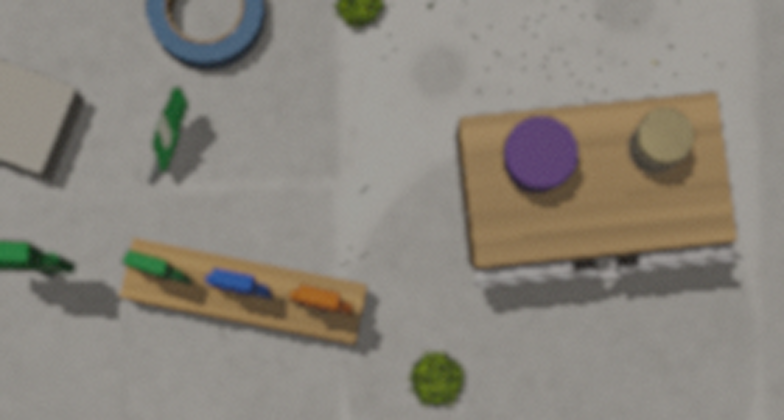

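Three green holders are visible in the scene view: a small one at (269,251), one in the stand at (299,255), and a large one at (273,282). The stand's one is mid-sized and sits in the wooden stand, so it's the one meant, as the enlarged crop shows. Next I measure the poses.

```bash
python3 - <<'E'
from h import *
s=optics.grab_frame("scene");t=optics.grab_frame("top")
def show(n,a,b):
    X,e=tri([ray(s,a),ray(t,b)]);print(n,X.round(4),np.round(e,4));return X
for n in ["green_grip","orange_grip","blue_grip","eyelet","stand","tub_mid","jar_mid"]:
    A=place_of(n,"scene");B=place_of(n,"top")
    for a in A[:3]:
        for b in B[:3]:
            X,e=tri([ray(s,a["uv"]),ray(t,b["uv"])])
            if max(e)<.008: print(n,np.round(a["uv"],1),np.round(b["uv"],1),X.round(4),np.round(e,4))
e=place_of("eyelet","scene")[0]["uv"];print("eye scene z=.062",atz(ray(s,e),.062).round(4))
e=place_of("eyelet","top")[0]["uv"];print("eye top z=.062",atz(ray(t,e),.062).round(4))
# masks
for n,c,f in [("green_grip","top",t),("green_grip","scene",s),("stand","top",t),("rack","top",t),("rack","scene",s),("orange_grip","top",t),("blue_grip","top",t)]:
    for m in silhouettes(n,c): print(n,c,round(m["score"],2),np.round(m["bbox"]).tolist(),m["mask"].sum(), [np.round(v,1) for v in cv2.minAreaRect(np.argwhere(m["mask"])[:,::-1].astype(np.float32))])
K=t["frame"]
for nm,sl,k in [("a",(slice(185,250),slice(195,300)),7),("b",(slice(145,230),slice(315,432)),6)]:
    cv2.imwrite(f"pics/tz_{nm}.png",cv2.resize(K[sl],None,fx=k,fy=k,interpolation=cv2.INTER_CUBIC))
cv2.imwrite("pics/sz.png",cv2.resize(s["frame"][125:205,305:390],None,fx=7,fy=7,interpolation=cv2.INTER_CUBIC))
E
```

```text
green_grip [298.4 252.9] [214.4 212.5] [0.5654 0.2767 0.1141] [0.0001 0.0001]
orange_grip [337.2 215. ] [274.8 229.4] [0.5266 0.1311 0.1263] [0.0065 0.0065]
blue_grip [322.5 231.8] [245.9 220.5] [0.5421 0.1984 0.1248] [0.0013 0.0013]
eyelet [366.4 169.4] [376.  211.3] [ 0.5676 -0.1327  0.0433] [0.0024 0.0024]
stand [320.5 261. ] [245.8 227.1] [0.5385 0.2111 0.0042] [0.0004 0.0004]
tub_mid [331.7 157. ] [352.1 175.2] [ 0.6541 -0.0641  0.1137] [0.0009 0.0009]
jar_mid [345.8 136.5] [394.9 171.4] [ 0.6624 -0.1729  0.1086] [0.0002 0.0002]
eye scene z=.062 [ 0.5589 -0.1159  0.062 ]
eye top z=.062 [ 0.5677 -0.129   0.062 ]
green_grip top 0.86 [159.0, 223.0, 231.0, 256.0] 1265 [array([195. , 238.1]), array([70.8, 27. ]), np.float64(25.5)]
green_grip top 0.73 [226.0, 146.0, 250.0, 181.0] 403 [array([236.2, 162.5]), array([16. , 36.1]), np.float64(23.2)]
green_grip top 0.56 [384.0, 158.0, 409.0, 182.0] 440 [array([395.5, 169.5]), array([19.8, 25.5]), np.float64(45.0)]
green_grip top 0.49 [206.0, 211.0, 225.0, 219.0] 117 [array([216.5, 215. ]), array([22.5,  6. ]), np.float64(20.6)]
green_grip 
[... 313 characters left out ...]
., 18.]), np.float64(90.0)]
stand top 0.56 [204.0, 205.0, 290.0, 245.0] 1442 [array([247. , 223.5]), array([86.1, 22.5]), np.float64(11.0)]
stand top 0.21 [264.0, 224.0, 287.0, 231.0] 140 [array([275.3, 226.2]), array([22.6,  7.5]), np.float64(14.0)]
rack top 0.6 [322.0, 150.0, 422.0, 220.0] 4864 [array([372.7, 187.2]), array([63.8, 96.6]), np.float64(83.9)]
rack scene 0.76 [310.0, 130.0, 384.0, 204.0] 2771 [array([345.1, 163.9]), array([50.6, 81.5]), np.float64(32.9)]
blue_grip top 0.74 [236.0, 213.0, 255.0, 225.0] 128 [array([244.7, 220.3]), array([21.8,  7. ]), np.float64(14.0)]
blue_grip top 0.2 [342.0, 162.0, 368.0, 189.0] 616 [array([353. , 174.5]), array([27., 26.]), np.float64(90.0)]
```

View pics/tz_a.png

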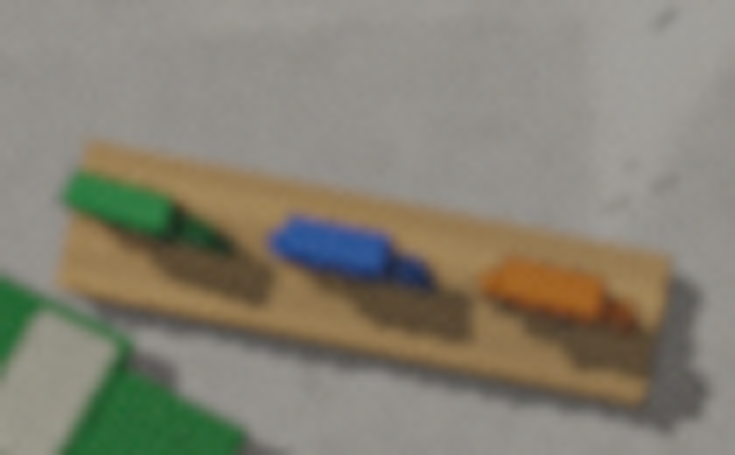

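View pics/tz_b.png

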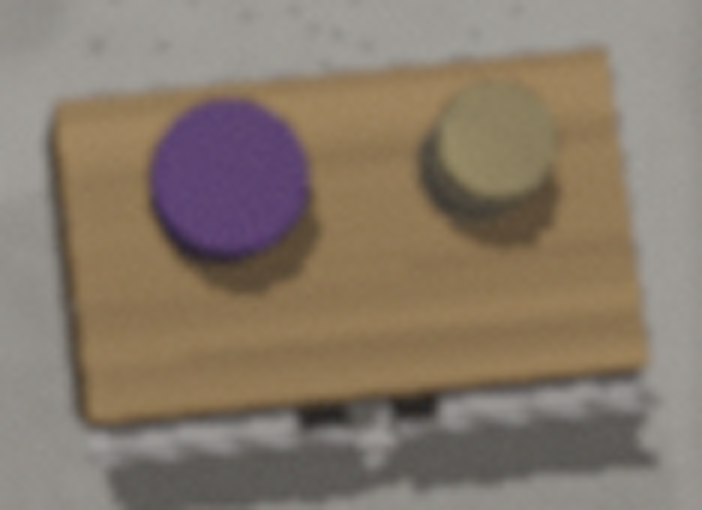

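View pics/sz.png

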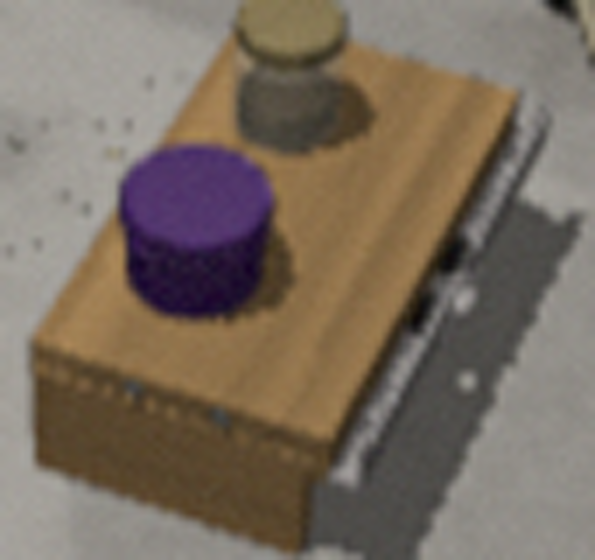

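```bash
python3 - <<'E'
from h import *
print(state()["time"])
s=optics.grab_frame("scene");t=optics.grab_frame("top")
a=cv2.resize(s["frame"][190:330,230:400],None,fx=3,fy=3,interpolation=cv2.INTER_CUBIC)
b=cv2.resize(t["frame"][130:270,130:300],None,fx=3,fy=3,interpolation=cv2.INTER_CUBIC)[:420,:290*3//3+220]
cv2.imwrite("pics/now.png",cv2.resize(np.vstack([a[:,:510],b[:,:510]]),None,fx=.71,fy=.71))
E
```

```text
2.75
```

View pics/now.png

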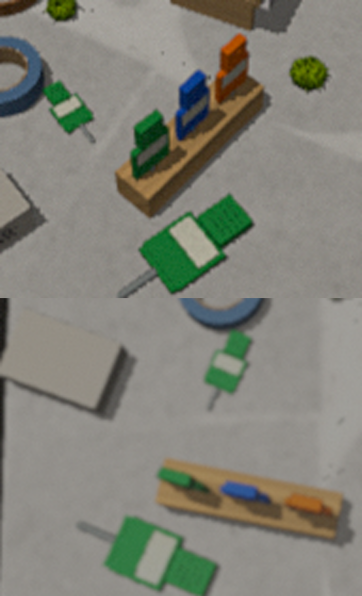

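```bash
python3 - <<'E'
from h import *
t=optics.grab_frame("top");s=optics.grab_frame("scene")
def P(f,o,k,p,z): 
    uv=[(p[0]+.5)/k-.5+o[0],(p[1]+.5)/k-.5+o[1]];return atz(ray(f,uv),z)
print("stand");c=np.array([P(t,(195,185),7,p,.05) for p in [(88,143),(668,255),(645,403),(60,290)]]);print(c.round(4),c.mean(0).round(4))
def yaw(v):return np.degrees(np.arctan2(-v[0],v[1])) # angle of body y
for a,b in [(1,0),(2,3)]: v=c[b]-c[a];print(np.linalg.norm(v).round(4),yaw(v).round(2))
cs=c.mean(0);v=(c[0]-c[1]+c[3]-c[2]);v/=np.linalg.norm(v);print("hole green",(cs+.075*v).round(4))
print("rack");c=np.array([P(t,(315,145),6,p,.085) for p in [(57,103),(605,50),(645,367),(88,422)]]);print(c.round(4),c.mean(0).round(4))
for a,b in [(1,0),(2,3)]: v=c[b]-c[a];print(np.linalg.norm(v).round(4),yaw(v).round(2))
print("sides",np.linalg.norm(c[0]-c[3]),np.linalg.norm(c[1]-c[2]))
print("eye mid strips",P(t,(315,145),6,(368,411),.07).round(4),"notch",P(t,(315,145),6,(376,437),.088).round(4))
print("tab top"); g=np.array([P(t,(195,185),7,p,.15) for p in [(85,170),(180,200),(165,236),(65,203)]]);print(g.mean(0).round(4),[yaw(x).round(1) for x in (g[0]-g[1],g[3]-g[2])])
# scene rack corners
print("scene rack");c=np.array([P(s,(305,125),7,p,.085) for p in [(33,342),(235,35),(518,93),(330,440)]]);print(c.round(4))
for a,b in [(1,0),(2,3)]: v=c[b]-c[a];print(np.linalg.norm(v).round(4),yaw(v).round(2))
print("eye/notch scene",P(s,(305,125),7,(438,283),.07).round(4),P(s,(305,125),7,(465,298),.088).round(4))
E
```

```text
stand
[[0.593  0.3059 0.05  ]
 [0.5477 0.0927 0.05  ]
 [0.4935 0.102  0.05  ]
 [0.5388 0.3156 0.05  ]] [0.5432 0.204  0.05  ]
0.2179 -11.98
0.2184 -11.98
hole green [0.5588 0.2774 0.05  ]
rack
[[ 0.6948  0.003   0.085 ]
 [ 0.7146 -0.2331  0.085 ]
 [ 0.5772 -0.2431  0.085 ]
 [ 0.5579 -0.0067  0.085 ]] [ 0.6361 -0.12    0.085 ]
0.2369 4.78
0.2372 4.66
sides 0.13729475110771097 0.1377921034485879
eye mid strips [ 0.5622 -0.1273  0.07  ] notch [ 0.5491 -0.1272  0.088 ]
tab top
[0.559 0.276 0.15 ] [np.float64(-18.6), np.float64(-19.3)]
scene rack
[[ 0.6936  0.0053  0.085 ]
 [ 0.7117 -0.2155  0.085 ]
 [ 0.5776 -0.2442  0.085 ]
 [ 0.5573 -0.0071  0.085 ]]
0.2215 4.68
0.238 4.91
eye/notch scene [ 0.5623 -0.127   0.07  ] [ 0.542  -0.1076  0.088 ]
```

```bash
cat >> h.py <<'E'
from scipy.spatial.transform import Rotation as Ro
def goalR(psi):
    p=np.radians(psi);y=np.array([np.cos(p),np.sin(p),0]);z=np.array([0,0,-1.]);x=np.cross(y,z)
    return np.c_[x,y,z]
def cur():
    s=state();q=s["tool_rot"];return np.array(s["tool_pos"]),Ro.from_quat([q[1],q[2],q[3],q[0]]).as_matrix()
def plan(goal,psi,n,nd=0,rd=1,start=None):
    p,R=start or cur();G=goalR(psi);rows=[]
    for i in range(n):
        k=n-i;w=Ro.from_matrix(R.T@G).as_rotvec()/k
        d=R.T@(np.array(goal)-p)/k
        d=np.round(d*1000,nd);wd=np.round(np.degrees(w),rd)
        rows.append((d.tolist(),wd.tolist()))
        p=p+R@(d/1000);R=R@Ro.from_rotvec(np.radians(wd)).as_matrix()
    print([np.linalg.norm(r[0]).round(1) for r in rows][:3])
    print("["+",".join('{"slide":%s,"rotation":%s}'%(a,b) for a,b in rows)+"]")
    print("end",p.round(4),"psi",np.degrees(np.arctan2(R[1,1],R[0,1])).round(2));return p,R
E
python3 -c "
from h import *
e=plan([0.42,-0.1,0.27],-40,12); plan([0.555,0.272,0.26],-16,10,start=e)"
```

```text
[np.float64(42.6), np.float64(43.2), np.float64(43.3)]
[{"slide":[29.0, -31.0, -3.0],"rotation":[0.0, -0.0, -2.3]},{"slide":[31.0, -30.0, -3.0],"rotation":[0.0, -0.0, -2.3]},{"slide":[32.0, -29.0, -3.0],"rotation":[0.0, -0.0, -2.3]},{"slide":[33.0, -27.0, -3.0],"rotation":[0.0, -0.0, -2.3]},{"slide":[34.0, -26.0, -3.0],"rotation":[0.0, -0.0, -2.3]},{"slide":[35.0, -25.0, -3.0],"rotation":[0.0, -0.0, -2.3]},{"slide":[36.0, -23.0, -3.0],"rotation":[0.0, -0.0, -2.3]},{"slide":[37.0, -22.0, -4.0],"rotation":[0.0, -0.0, -2.3]},{"slide":[37.0, -20.0, -3.0],"rotation":[0.0, -0.0, -2.4]},{"slide":[38.0, -19.0, -4.0],"rotation":[0.0, -0.0, -2.3]},{"slide":[39.0, -17.0, -3.0],"rotation":[0.0, -0.0, -2.4]},{"slide":[40.0, -16.0, -4.0],"rotation":[0.0, -0.0, -2.3]}]
end [ 0.4202 -0.1     0.2703] psi -40.04
[np.float64(39.6), np.float64(39.9), np.float64(39.3)]
[{"slide":[37.0, -14.0, 1.0],"rotation":[0.0, -0.0, -2.4]},{"slide":[38.0, -12.0, 1.0],"rotation":[0.0, -0.0, -2.4]},{"slide":[38.0, -10.0, 1.0],"rotation":[0.0, 0.0, -2.4]},{"slide":[39.0, -9.0, 1.0],"rotation":[0.0, 0.0, -2.4]},{"slide":[39.0, -7.0, 1.0],"rotation":[0.0, 0.0, -2.4]},{"slide":[39.0, -6.0, 1.0],"rotation":[0.0, 0.0, -2.4]},{"slide":[39.0, -4.0, 1.0],"rotation":[0.0, 0.0, -2.4]},{"slide":[39.0, -2.0, 1.0],"rotation":[0.0, 0.0, -2.4]},{"slide":[40.0, -1.0, 1.0],"rotation":[0.0, 0.0, -2.4]},{"slide":[40.0, 1.0, 1.0],"rotation":[0.0, 0.0, -2.4]}]
end [0.5548 0.2725 0.2603] psi -16.04
```

Emit:
jog_arm(
  increments=[
    {"slide":[27,-29,-3],"rotation":[0,0,-2.3]},
    {"slide":[29,-28,-3],"rotation":[0,0,-2.3]},
    {"slide":[30,-27,-3],"rotation":[0,0,-2.3]},
    {"slide":[31,-26,-3],"rotation":[0,0,-2.3]},
    {"slide":[32,-25,-3],"rotation":[0,0,-2.3]},
    {"slide":[33,-24,-3],"rotation":[0,0,-2.3]},
    {"slide":[34,-22,-3],"rotation":[0,0,-2.3]},
    {"slide":[35,-21,-4],"rotation":[0,0,-2.3]},
    {"slide":[35,-19,-3],"rotation":[0,0,-2.4]},
    {"slide":[36,-18,-4],"rotation":[0,0,-2.3]},
    {"slide":[37,-16,-3],"rotation":[0,0,-2.4]},
    {"slide":[38,-15,-4],"rotation":[0,0,-2.3]},
  ],
  fingers=1,
)

```text
time: 3.95
tool_pos: [0.409, -0.1242, 0.2707]
tool_rot: [0.0, 0.906, 0.423, 0.0]
contact_force: [1.0, -0.1, -0.8]
gripper_width: 1.004
```

```bash
python3 - <<'E'
from h import *
f=optics.grab_frame("wrist");cv2.imwrite("pics/w1.png",f["frame"])
for n in ["eyelet","green_grip"]: print(n,[(np.round(p["uv"],1).tolist(),round(p["score"],2)) for p in place_of(n,"wrist")])
plan([0.540,0.272,0.27],-16,11)
E
```

```text
eyelet [([420.5, 92.5], 0.63)]
green_grip []
[np.float64(37.7), np.float64(37.9), np.float64(37.6)]
[{"slide":[35.0, -14.0, 0.0],"rotation":[0.0, -0.0, -2.2]},{"slide":[36.0, -12.0, 0.0],"rotation":[0.0, 0.0, -2.1]},{"slide":[36.0, -11.0, 0.0],"rotation":[0.0, 0.0, -2.2]},{"slide":[37.0, -10.0, 0.0],"rotation":[0.0, 0.0, -2.1]},{"slide":[37.0, -8.0, 0.0],"rotation":[0.0, 0.0, -2.2]},{"slide":[37.0, -7.0, 0.0],"rotation":[0.0, 0.0, -2.1]},{"slide":[37.0, -6.0, 0.0],"rotation":[0.0, 0.0, -2.2]},{"slide":[38.0, -4.0, 0.0],"rotation":[0.0, 0.0, -2.1]},{"slide":[38.0, -3.0, 0.0],"rotation":[0.0, 0.0, -2.2]},{"slide":[38.0, -1.0, 0.0],"rotation":[0.0, 0.0, -2.1]},{"slide":[38.0, -1.0, 1.0],"rotation":[0.1, 0.0, -2.2]}]
end [0.5397 0.2724 0.2699] psi -15.99
```

View pics/w1.png

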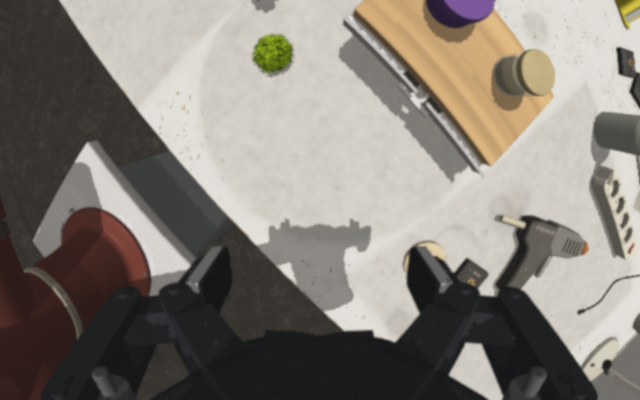

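The wrist view shows the rack at the top, with its rail notch near (420,95), and the fingertips at about (210,265) and (430,265). Next I move above the stand.

Emit:
jog_arm(
  increments=[
    {"slide":[35,-14,0],"rotation":[0,0,-2.2]},
    {"slide":[36,-12,0],"rotation":[0,0,-2.1]},
    {"slide":[36,-11,0],"rotation":[0,0,-2.2]},
    {"slide":[37,-10,0],"rotation":[0,0,-2.1]},
    {"slide":[37,-8,0],"rotation":[0,0,-2.2]},
    {"slide":[37,-7,0],"rotation":[0,0,-2.1]},
    {"slide":[37,-6,0],"rotation":[0,0,-2.2]},
    {"slide":[38,-4,0],"rotation":[0,0,-2.1]},
    {"slide":[38,-3,0],"rotation":[0,0,-2.2]},
    {"slide":[38,-1,0],"rotation":[0,0,-2.1]},
    {"slide":[19,0,0],"rotation":[0,0,-2.2]},
    {"slide":[0,0,0]},
    {"slide":[0,0,0]},
  ],
)

```text
invalid input
```

```bash
python3 - <<'E'
from h import *
f=optics.grab_frame("wrist");cv2.imwrite("pics/w2.png",f["frame"])
for n in ["green_grip"]: print(n,[(np.round(p["uv"],1).tolist(),round(p["score"],2),atz(rayw(f,p["uv"]),.13).round(4)) for p in place_of(n,"wrist")])
print(cur())
E
```

```text
green_grip []
(array([ 0.40872116, -0.1261403 ,  0.27032019]), array([[ 6.42992558e-01,  7.65872423e-01, -3.31204861e-05],
       [ 7.65872289e-01, -6.42992470e-01, -5.66243328e-04],
       [-4.54966373e-04,  3.38724184e-04, -9.99999839e-01]]))
```

View pics/w2.png

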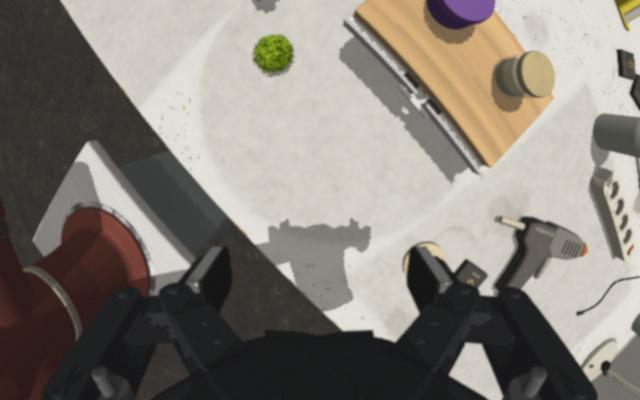

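The call was refused because two rows had no rotation, and the wrist view is unchanged. I'll add the missing rotations and resend it.

Emit:
jog_arm(
  increments=[
    {"slide":[35,-14,0],"rotation":[0,0,-2.2]},
    {"slide":[36,-12,0],"rotation":[0,0,-2.1]},
    {"slide":[36,-11,0],"rotation":[0,0,-2.2]},
    {"slide":[37,-10,0],"rotation":[0,0,-2.1]},
    {"slide":[37,-8,0],"rotation":[0,0,-2.2]},
    {"slide":[37,-7,0],"rotation":[0,0,-2.1]},
    {"slide":[37,-6,0],"rotation":[0,0,-2.2]},
    {"slide":[38,-4,0],"rotation":[0,0,-2.1]},
    {"slide":[38,-3,0],"rotation":[0,0,-2.2]},
    {"slide":[38,-1,0],"rotation":[0,0,-2.1]},
    {"slide":[19,0,0],"rotation":[0,0,-2.2]},
    {"slide":[0,0,0],"rotation":[0,0,0]},
    {"slide":[0,0,0],"rotation":[0,0,0]},
  ],
)

```text
time: 5.28
tool_pos: [0.537, 0.2496, 0.2694]
tool_rot: [-0.0, 0.801, 0.599, -0.001]
contact_force: [-0.2, -0.8, 0.2]
gripper_width: 0.996
```

```bash
python3 - <<'E'
from h import *
f=optics.grab_frame("wrist");cv2.imwrite("pics/w2.png",f["frame"])
for n in ["green_grip"]: print(n,[(np.round(p["uv"],1).tolist(),round(p["score"],2),atz(rayw(f,p["uv"]),.13).round(4)) for p in place_of(n,"wrist")])
print(cur())
E
```

```text
green_grip [([463.7, 142.7], 0.93, array([0.6866, 0.2538, 0.13  ])), ([255.5, 161.4], 0.78, array([0.4877, 0.2908, 0.13  ])), ([333.6, 149.7], 0.71, array([0.5603, 0.2802, 0.13  ]))]
(array([0.53670411, 0.24887098, 0.26988954]), array([[ 2.84462864e-01,  9.58686802e-01, -7.03663683e-04],
       [ 9.58686586e-01, -2.84463376e-01, -7.85334028e-04],
       [-9.53055915e-04, -4.51194567e-04, -9.99999444e-01]]))
```

View pics/w2.png

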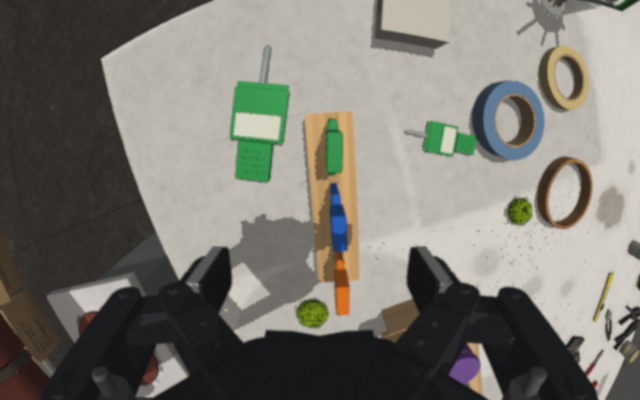

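```bash
python3 - <<'E'
from h import *
f=optics.grab_frame("wrist");I=f["frame"];hsv=cv2.cvtColor(I,cv2.COLOR_BGR2HSV)
m=cv2.inRange(hsv,(55,120,40),(85,255,255));m[:, :310]=0;m[:,360:]=0;m[:100]=0;m[185:]=0
o=cv2.resize(I[100:330,295:375],None,fx=6,fy=6,interpolation=cv2.INTER_CUBIC)[:600*2]
cv2.imwrite("pics/w2c.png",cv2.resize(I[105:185,300:370],None,fx=7,fy=7,interpolation=cv2.INTER_CUBIC))
ys,xs=np.nonzero(m);print(xs.min(),xs.max(),ys.min(),ys.max())
for y in range(ys.min(),ys.max()+1,4): r=np.nonzero(m[y])[0];print(y,r.min(),r.max(),end="; ")
E
```

```text
326 341 119 172
119 330 332; 123 328 336; 127 328 336; 131 327 339; 135 326 341; 139 327 341; 143 327 341; 147 326 340; 151 326 340; 155 326 340; 159 326 340; 163 327 340; 167 327 340; 171 329 335;
```

View pics/w2c.png

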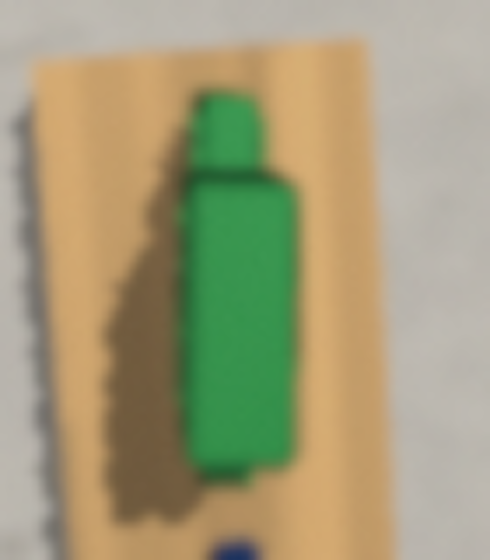

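```bash
python3 - <<'E'
from h import *
f=optics.grab_frame("wrist")
g=np.array([atz(rayw(f,[(a+.5)/7-.5+300,(b+.5)/7-.5+105]),.15) for a,b in [(192,180),(298,183),(295,467),(185,462)]])
yaw=lambda v:np.degrees(np.arctan2(-v[0],v[1]))
print(g.round(4),g.mean(0).round(4),yaw(g[0]-g[3]),yaw(g[1]-g[2]),np.linalg.norm(g[0]-g[3]),np.linalg.norm(g[0]-g[1]))
e=plan([0.5595,0.2775,0.18],-16.5,4,nd=1); plan([0.5595,0.2775,0.111],-16.5,4,start=e)
E
```

```text
[[0.5591 0.2996 0.15  ]
 [0.5713 0.2957 0.15  ]
 [0.5614 0.262  0.15  ]
 [0.5485 0.2664 0.15  ]] [0.5601 0.2809 0.15  ] -17.700691978141403 -16.403379793262094 0.0348069336757635 0.012828510739516867
[np.float64(24.4), np.float64(24.4), np.float64(24.3)]
[{"slide":[8.4, 3.5, 22.6],"rotation":[0.0, 0.0, -0.0]},{"slide":[8.5, 3.5, 22.6],"rotation":[0.0, 0.0, -0.0]},{"slide":[8.4, 3.5, 22.5],"rotation":[0.0, 0.0, -0.0]},{"slide":[8.5, 3.5, 22.6],"rotation":[0.0, 0.0, -0.0]}]
end [0.5595 0.2775 0.18  ] psi -16.51
[np.float64(17.0), np.float64(17.0), np.float64(17.0)]
[{"slide":[0.0, -0.0, 17.0],"rotation":[0.0, 0.0, -0.0]},{"slide":[0.0, -0.0, 17.0],"rotation":[0.0, 0.0, -0.0]},{"slide":[0.0, -0.0, 17.0],"rotation":[0.0, 0.0, -0.0]},{"slide":[0.0, -0.0, 18.0],"rotation":[0.0, 0.0, -0.0]}]
end [0.5595 0.2775 0.111 ] psi -16.51
```

Emit:
jog_arm(
  increments=[
    {"slide":[9,3.5,22.5],"rotation":[0,0,0.5]},
    {"slide":[9,3.5,22.5],"rotation":[0,0,0]},
    {"slide":[9,3.5,22.5],"rotation":[0,0,0]},
    {"slide":[8,3,22.5],"rotation":[0,0,0]},
    {"slide":[0,0,17],"rotation":[0,0,0]},
    {"slide":[0,0,17],"rotation":[0,0,0]},
    {"slide":[0,0,17],"rotation":[0,0,0]},
    {"slide":[0,0,17],"rotation":[0,0,0]},
    {"slide":[0,0,0],"rotation":[0,0,0]},
  ],
)

```text
time: 6.23
tool_pos: [0.5568, 0.2784, 0.1082]
tool_rot: [-0.001, 0.804, 0.595, -0.003]
contact_force: [-1.0, -0.5, -0.2]
gripper_width: 1.0
```

```bash
python3 - <<'E'
from h import *
f=optics.grab_frame("wrist");cv2.imwrite("pics/w3.png",f["frame"][100:,150:500])
print(cur()[0],state()["contact_force"])
E
```

```text
[0.55779543 0.27894571 0.11021567] [ 0.69883688  0.87810307 -0.63625444]
```

View pics/w3.png

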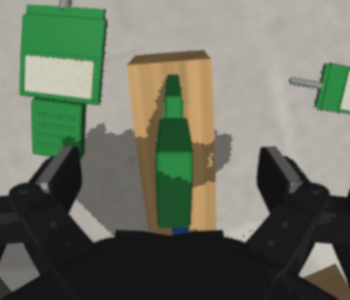

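Emit:
jog_arm(
  increments=[
    {"slide":[0,2,-1],"rotation":[0,0,0]},
    {"slide":[0,0,0],"rotation":[0,0,0]},
  ],
)

```text
time: 6.45
tool_pos: [0.5626, 0.2798, 0.1155]
tool_rot: [0.001, 0.803, 0.596, 0.002]
contact_force: [0.1, -0.0, 0.3]
gripper_width: 0.996
```

Emit:
jog_arm(
  increments=[
    {"slide":[0,0,0],"rotation":[0,0,0]},
    {"slide":[0,0,0],"rotation":[0,0,0]},
    {"slide":[0,0,0],"rotation":[0,0,0]},
    {"slide":[0,0,0],"rotation":[0,0,0]},
    {"slide":[0,0,0],"rotation":[0,0,0]},
    {"slide":[0,0,0],"rotation":[0,0,0]},
    {"slide":[0,0,0],"rotation":[0,0,0]},
    {"slide":[0,0,0],"rotation":[0,0,0]},
    {"slide":[0,0,0],"rotation":[0,0,0]},
    {"slide":[0,0,0],"rotation":[0,0,0]},
  ],
  fingers=0,
)

```text
time: 7.28
tool_pos: [0.5612, 0.2801, 0.1135]
tool_rot: [-0.0, 0.803, 0.596, 0.0]
contact_force: [-0.8, 0.3, 1.6]
gripper_width: 0.156
```

```bash
python3 - <<'E'
from h import *
f=optics.grab_frame("wrist");cv2.imwrite("pics/w4.png",f["frame"][50:,150:500])
s=state();print(s["tool_pos"],s["contact_force"],s["ft_torque"],s["gripper_width"],np.degrees(np.arctan2(*cur()[1][[1,0],1])))
E
```

```text
[0.56116829 0.28014055 0.11345876] [-0.72802689  0.68524121  0.86180177] [ 0.08543121  0.08242586 -0.0104479 ] 0.1569262525430815 -16.832975183795373
```

View pics/w4.png

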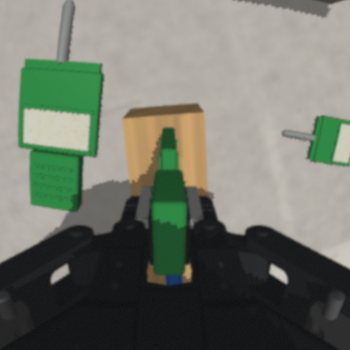

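Emit:
jog_arm(
  increments=[
    {"slide":[0,0,-10],"rotation":[0,0,0]},
    {"slide":[0,0,-20],"rotation":[0,0,0]},
    {"slide":[0,0,-20],"rotation":[0,0,0]},
    {"slide":[0,0,-22],"rotation":[0,0,0]},
    {"slide":[0,0,-25],"rotation":[0,0,0]},
    {"slide":[0,0,-25],"rotation":[0,0,0]},
    {"slide":[0,0,-25],"rotation":[0,0,0]},
    {"slide":[0,0,-15],"rotation":[0,0,0]},
    {"slide":[0,0,0],"rotation":[0,0,0]},
    {"slide":[0,0,0],"rotation":[0,0,0]},
  ],
)

```text
time: 8.17
tool_pos: [0.5614, 0.2801, 0.276]
tool_rot: [0.0, 0.803, 0.596, 0.001]
contact_force: [0.0, 0.3, -1.0]
gripper_width: 0.157
```

```bash
python3 - <<'E'
from h import *
s=optics.grab_frame("scene");t=optics.grab_frame("top")
s_=state();print(s_["tool_pos"],s_["contact_force"],s_["gripper_width"])
a=cv2.resize(s["frame"][160:290,240:390],None,fx=4,fy=4,interpolation=cv2.INTER_CUBIC)
cv2.imwrite("pics/l1.png",a)
plan([0.562,-0.1265,0.272],4.7,14)
E
```

```text
[0.56030806 0.27965163 0.27292107] [-0.44734649  0.41136265 -0.57762668] 0.15416886755696832
[np.float64(29.4), np.float64(29.1), np.float64(28.9)]
[{"slide":[-28.0, 9.0, 0.0],"rotation":[-0.0, 0.0, -1.5]},{"slide":[-28.0, 8.0, 0.0],"rotation":[-0.0, 0.0, -1.5]},{"slide":[-28.0, 7.0, 0.0],"rotation":[-0.0, 0.0, -1.5]},{"slide":[-28.0, 6.0, 0.0],"rotation":[-0.0, 0.0, -1.5]},{"slide":[-28.0, 6.0, 0.0],"rotation":[-0.0, 0.0, -1.6]},{"slide":[-29.0, 5.0, 0.0],"rotation":[-0.0, 0.0, -1.5]},{"slide":[-29.0, 4.0, 0.0],"rotation":[-0.0, 0.0, -1.6]},{"slide":[-29.0, 3.0, 0.0],"rotation":[-0.0, 0.0, -1.5]},{"slide":[-29.0, 2.0, 0.0],"rotation":[-0.0, 0.0, -1.6]},{"slide":[-29.0, 2.0, 0.0],"rotation":[-0.0, 0.0, -1.5]},{"slide":[-29.0, 1.0, 0.0],"rotation":[-0.0, 0.0, -1.6]},{"slide":[-29.0, -0.0, 0.0],"rotation":[-0.1, 0.0, -1.5]},{"slide":[-29.0, -1.0, 1.0],"rotation":[-0.0, 0.0, -1.6]},{"slide":[-28.0, -2.0, 0.0],"rotation":[-0.1, 0.1, -1.5]}]
end [ 0.5616 -0.1261  0.2724] psi 4.66
```

View pics/l1.png

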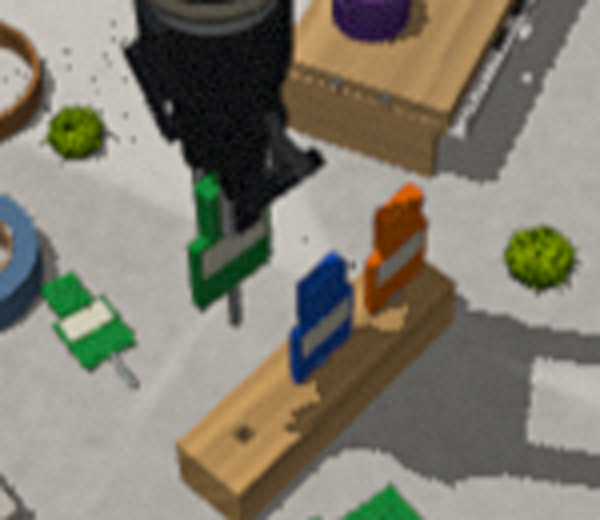

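Emit:
jog_arm(
  increments=[
    {"slide":[-28,9,0],"rotation":[0,0,-1.5]},
    {"slide":[-28,8,0],"rotation":[0,0,-1.5]},
    {"slide":[-28,7,0],"rotation":[0,0,-1.5]},
    {"slide":[-28,6,0],"rotation":[0,0,-1.5]},
    {"slide":[-28,6,0],"rotation":[0,0,-1.6]},
    {"slide":[-29,5,0],"rotation":[0,0,-1.5]},
    {"slide":[-29,4,0],"rotation":[0,0,-1.6]},
    {"slide":[-29,3,0],"rotation":[0,0,-1.5]},
    {"slide":[-29,2,0],"rotation":[0,0,-1.6]},
    {"slide":[-29,2,0],"rotation":[0,0,-1.5]},
    {"slide":[-29,1,0],"rotation":[0,0,-1.6]},
    {"slide":[-29,0,0],"rotation":[0,0,-1.5]},
    {"slide":[-29,-1,0],"rotation":[0,0,-1.6]},
    {"slide":[-28,-2,0],"rotation":[0,0,-1.5]},
    {"slide":[0,0,0],"rotation":[0,0,0]},
    {"slide":[0,0,0],"rotation":[0,0,0]},
  ],
)

```text
time: 9.6
tool_pos: [0.5615, -0.1266, 0.2727]
tool_rot: [-0.002, 0.679, 0.734, -0.001]
contact_force: [0.1, 0.5, -1.0]
gripper_width: 0.157
```

```bash
python3 - <<'E'
from h import *
F={n:optics.grab_frame(n) for n in ["scene","top","wrist"]}
for n in F:
    for p in ["green_tip","green_grip","eyelet"]:
        print(n,p,[(np.round(q["uv"],1).tolist(),round(q["score"],2)) for q in place_of(p,n)][:4])
cv2.imwrite("pics/p_w.png",F["wrist"]["frame"])
a=cv2.resize(F["scene"]["frame"][100:220,300:440],None,fx=5,fy=5,interpolation=cv2.INTER_CUBIC)
cv2.imwrite("pics/p_s.png",a)
b=cv2.resize(F["top"]["frame"][140:260,310:440],None,fx=5,fy=5,interpolation=cv2.INTER_CUBIC)
cv2.imwrite("pics/p_t.png",b)
P=[]
for i in range(1): P.append(cur()[0])
print(P,np.degrees(np.arctan2(*cur()[1][[1,0],1])))
E
```

```text
scene green_tip [([273.3, 258.5], 0.63), ([370.2, 139.9], 0.48)]
scene green_grip [([259.0, 235.8], 0.62), ([336.7, 294.0], 0.6), ([373.1, 107.5], 0.57)]
scene eyelet [([365.4, 169.5], 0.95), ([332.9, 161.4], 0.3)]
top green_tip [([227.1, 179.4], 0.88)]
top green_grip [([219.0, 257.8], 0.78), ([241.2, 152.9], 0.6)]
top eyelet [([374.8, 212.9], 0.63)]
wrist green_tip [([406.7, 231.6], 0.74)]
wrist green_grip [([318.2, 270.8], 0.68), ([406.1, 231.4], 0.56)]
wrist eyelet [([318.2, 174.6], 0.81)]
[array([ 0.56254127, -0.12546725,  0.27540997])] 4.687297100248389
```

View pics/p_w.png

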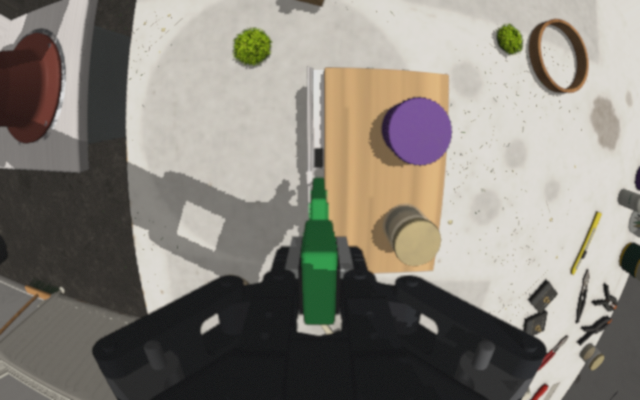

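View pics/p_s.png

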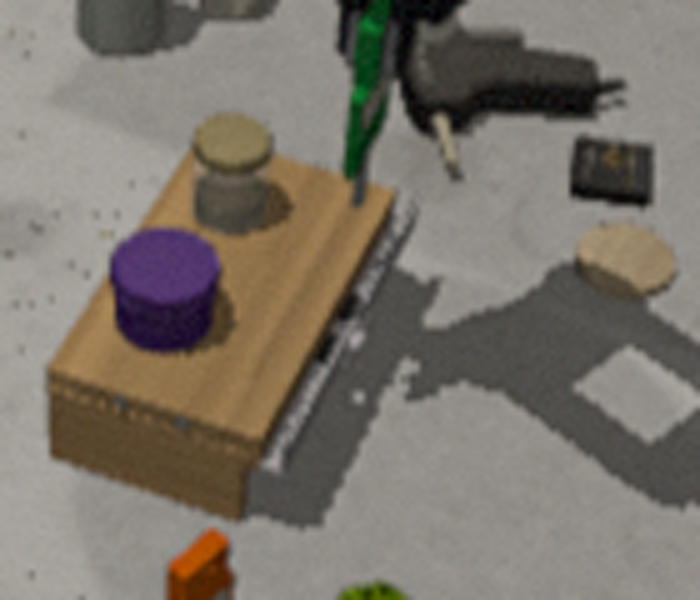

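View pics/p_t.png

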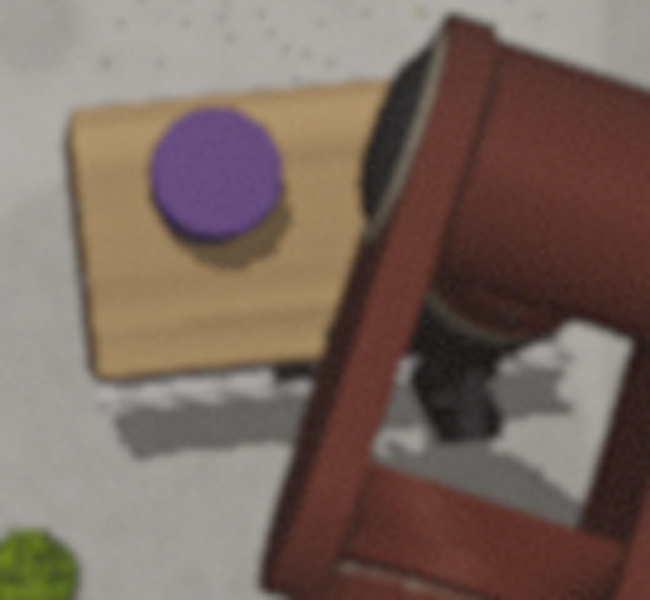

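```bash
python3 - <<'E'
from h import *
s=optics.grab_frame("scene");w=optics.grab_frame("wrist")
P,R=cur();print(P)
def px(X): 
    c=s["R"]@X+s["t"];u=s["camera_matrix"]@c;return (u[:2]/u[2]).round(2)
print("predicted tip px",px(P+[0,0,-.1035]),px(P+[0,0,-.1035]+R@[.003,0,0]))
print("predicted plate lower edge ctr",px(P+[0,0,-.0635]), "corners",px(P+[0,0,-.0635]+R@[.028,0,0]))
print("tip z from ray",atz(ray(s,[371,140.5]),.170),atz(ray(s,[371,140.5]),.165))
print("eyelet scene pred",px(np.array([.562,-.1275,.062])),px(np.array([.562,-.1275,.071])))
# zoom
cv2.imwrite("pics/q_s.png",cv2.resize(s["frame"][100:200,330:400],None,fx=6,fy=6,interpolation=cv2.INTER_CUBIC))
cv2.imwrite("pics/q_w.png",cv2.resize(w["frame"][60:260,260:400],None,fx=3,fy=3,interpolation=cv2.INTER_CUBIC))
E
```

```text
[ 0.56251437 -0.1256203   0.27537983]
predicted tip px [369.93 140.79] [369.57 141.41]
predicted plate lower edge ctr [371.23 130.31] corners [367.8  136.24]
tip z from ray [ 0.56102549 -0.13029625  0.17      ] [ 0.5629517  -0.13559361  0.165     ]
eyelet scene pred [367.08 166.74] [367.33 164.71]
```

View pics/q_s.png

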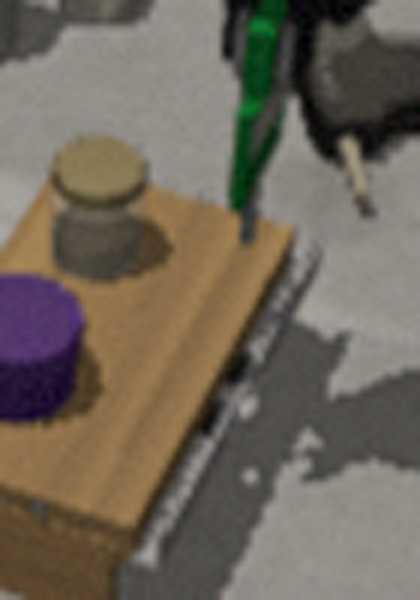

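View pics/q_w.png

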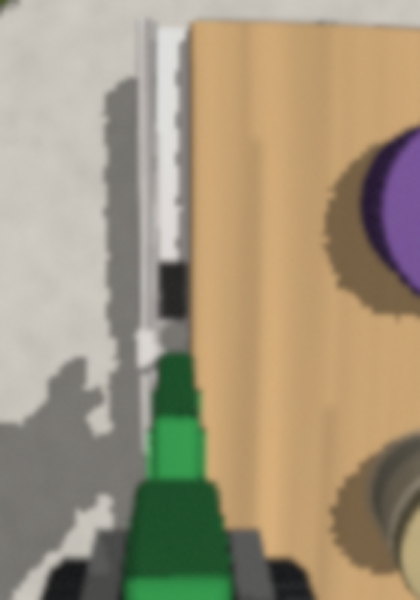

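```bash
python3 - <<'E'
from h import *
w=optics.grab_frame("wrist");P,R=cur()
np.savez("wc.npz",Rc=w["R"]@R,c=R.T@(-w["R"].T@w["t"]-P))
def W(p,z): return atz(rayw(w,[(p[0]+.5)/3-.5+260,(p[1]+.5)/3-.5+60]),z).round(4)
print("TCP",P)
print("pad L/R",W((160,290),.071),W((187,290),.071))
print("chan at top: lip, board",W((148,30),.09),W((190,30),.085))
print("board edge near pad",W((192,290),.085), "lip near",W((150,290),.09))
print("notch",W((148,347),.088),"pad ends",W((173,263),.071),W((173,318),.071))
print("plate bottom",W((177,353),P[2]-.0635),"pred edge",(P+R@[.028,0,.0635]).round(4))
# first wrist image
P1=np.array([.40872,-.12614,.27032]);R1=np.array([[.642993,.765872,0],[.765872,-.642993,0],[0,0,-1]])
d=np.load("wc.npz");Rw=d["Rc"]@R1.T;c=P1+R1@d["c"]
f={"camera_matrix":w["camera_matrix"],"R":Rw,"t":-Rw@c}
print("eye w1",atz(rayw(f,[420.5,92.5]),.062))
I=cv2.imread("pics/w2.png")
cv2.imwrite("pics/w1c.png",cv2.resize(cv2.imread("pics/w1.png")[50:140,370:480],None,fx=6,fy=6,interpolation=cv2.INTER_CUBIC))
np.savez("w1.npz",K=w["camera_matrix"],R=Rw,t=-Rw@c)
E
```

```text
TCP [ 0.56250656 -0.12567372  0.27534796]
pad L/R [ 0.5546 -0.1053  0.071 ] [ 0.5648 -0.1045  0.071 ]
chan at top: lip, board [ 0.5433 -0.0107  0.09  ] [ 0.5578 -0.0088  0.085 ]
board edge near pad [ 0.5663 -0.1025  0.085 ] lip near [ 0.5512 -0.103   0.09  ]
notch [ 0.552  -0.1241  0.088 ] pad ends [ 0.5587 -0.0947  0.071 ] [ 0.5604 -0.1156  0.071 ]
plate bottom [ 0.5607 -0.0998  0.2118] pred edge [ 0.5602 -0.0978  0.2118]
eye w1 [ 0.56178551 -0.12719361  0.062     ]
```

View pics/w1c.png

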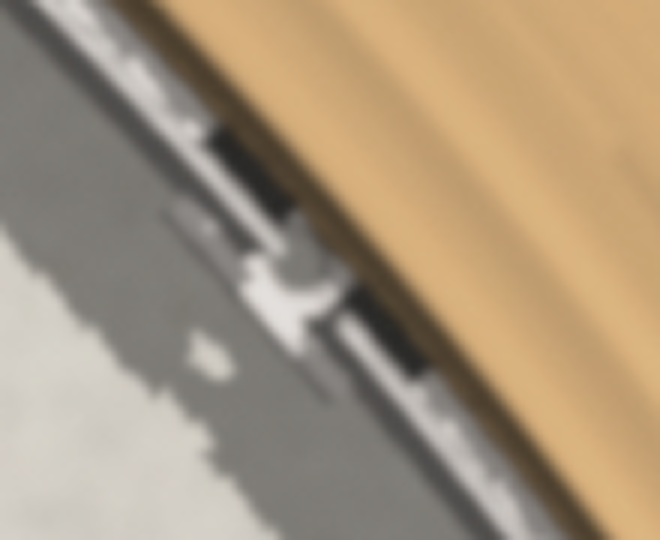

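```bash
python3 - <<'E'
from h import *
d=np.load("w1.npz");f={"camera_matrix":d["K"],"R":d["R"],"t":d["t"]}
def W(p,z): return atz(rayw(f,[(p[0]+.5)/6-.5+370,(p[1]+.5)/6-.5+50]),z).round(4)
print("pads",W((250,172),.071),W((388,332),.071),"mid",W((319,252),.071),"hole",W((308,268),.062),"notch",W((268,290),.088))
E
```

```text
pads [ 0.5605 -0.1067  0.071 ] [ 0.5637 -0.1469  0.071 ] mid [ 0.5619 -0.1266  0.071 ] hole [ 0.5609 -0.1291  0.062 ] notch [ 0.5443 -0.1236  0.088 ]
```

Emit:
jog_arm(
  increments=[
    {"slide":[0,0,12],"rotation":[0,0,0]},
    {"slide":[0,0,15],"rotation":[0,0,0]},
    {"slide":[0,0,15],"rotation":[0,0,0]},
    {"slide":[0,0,15],"rotation":[0,0,0]},
    {"slide":[0,0,13],"rotation":[0,0,0]},
    {"slide":[0,0,0],"rotation":[0,0,0]},
    {"slide":[0,0,0],"rotation":[0,0,0]},
  ],
)

```text
time: 10.93
tool_pos: [0.5618, -0.1255, 0.2039]
tool_rot: [-0.001, 0.678, 0.735, -0.0]
contact_force: [0.5, -0.3, -0.9]
gripper_width: 0.153
```

```bash
python3 - <<'E'
from h import *
ps=[]
s=optics.grab_frame("scene");ps.append(cur()[0]);w=optics.grab_frame("wrist")
for i in range(4): ps.append(cur()[0]);optics.grab_frame("wrist")
ps=np.array(ps);print(ps.round(4).tolist(),state()["contact_force"],state()["time"])
cv2.imwrite("pics/r_s.png",cv2.resize(s["frame"][110:200,330:410],None,fx=6,fy=6,interpolation=cv2.INTER_CUBIC))
cv2.imwrite("pics/r_w.png",cv2.resize(w["frame"][60:300,240:420],None,fx=2.5,fy=2.5,interpolation=cv2.INTER_CUBIC))
P=ps.mean(0);R=cur()[1]
def px(X): 
    c=s["R"]@X+s["t"];u=s["camera_matrix"]@c;return (u[:2]/u[2]).round(2)
print(px(P+[0,0,-.1035]),px(np.array([.5618,-.1272,.062])))
E
```

```text
[[0.5625, -0.1258, 0.2053], [0.563, -0.1259, 0.2062], [0.5632, -0.126, 0.2066], [0.5632, -0.126, 0.2068], [0.5632, -0.126, 0.2067]] [ 0.69417366  0.3025873  -0.01101135] 11.2333
[367.73 157.58] [367.1  166.82]
```

View pics/r_s.png

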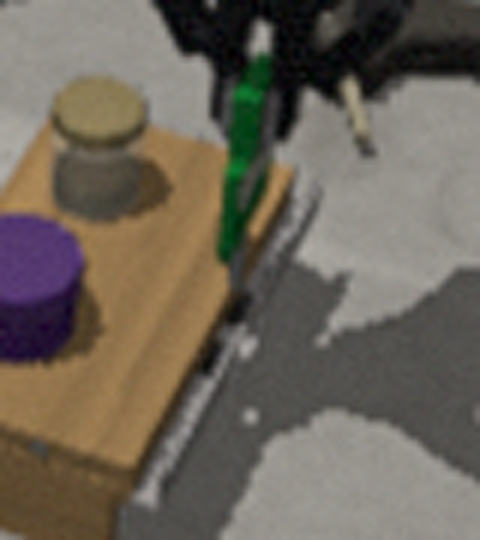

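View pics/r_w.png

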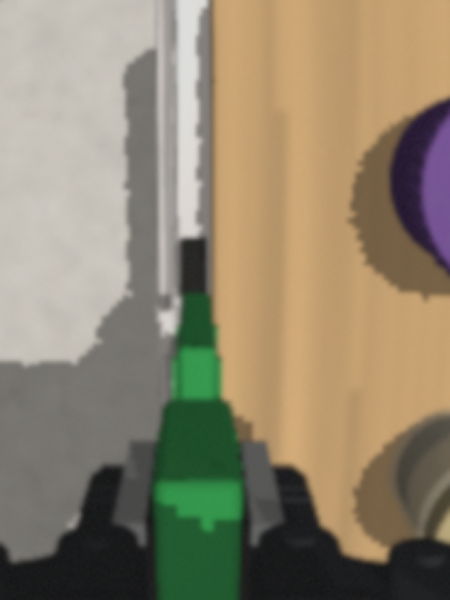

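Emit:
jog_arm(
  increments=[
    {"slide":[0,-1.2,6],"rotation":[0,0,0]},
    {"slide":[0,0,8],"rotation":[0,0,0]},
    {"slide":[0,0,8],"rotation":[0,0,0]},
    {"slide":[0,0,6],"rotation":[0,0,0]},
    {"slide":[0,0,5],"rotation":[0,0,0]},
    {"slide":[0,0,4],"rotation":[0,0,0]},
    {"slide":[0,0,4],"rotation":[0,0,0]},
    {"slide":[0,0,3],"rotation":[0,0,0]},
    {"slide":[0,0,0],"rotation":[0,0,0]},
    {"slide":[0,0,0],"rotation":[0,0,0]},
    {"slide":[0,0,0],"rotation":[0,0,0]},
    {"slide":[0,0,0],"rotation":[0,0,0]},
  ],
)

```text
time: 12.23
tool_pos: [0.5616, -0.1259, 0.1618]
tool_rot: [0.0, 0.678, 0.735, 0.0]
contact_force: [-0.3, 0.0, 0.5]
gripper_width: 0.154
```

```bash
python3 - <<'E'
from h import *
s=optics.grab_frame("scene");w=optics.grab_frame("wrist")
S=state();print(S["tool_pos"],S["contact_force"],S["ft_torque"],S["time"])
cv2.imwrite("pics/u_s.png",cv2.resize(s["frame"][110:200,330:410],None,fx=6,fy=6,interpolation=cv2.INTER_CUBIC))
cv2.imwrite("pics/u_w.png",cv2.resize(w["frame"][60:300,240:420],None,fx=2.5,fy=2.5,interpolation=cv2.INTER_CUBIC))
E
```

```text
[ 0.56149914 -0.12589309  0.16171457] [ 0.08920719  0.103855   -0.68716819] [ 0.07267663  0.06517126 -0.01583009] 12.3333
```

View pics/u_s.png

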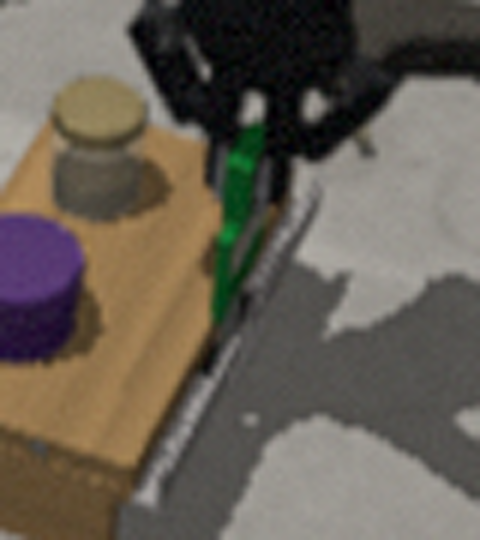

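View pics/u_w.png

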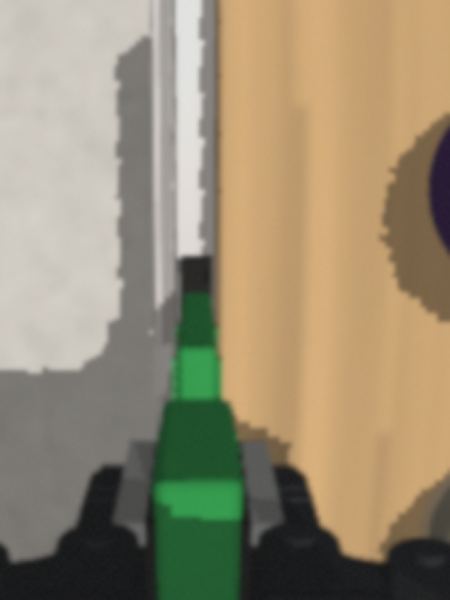

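Emit:
jog_arm(
  increments=[
    {"slide":[0,-0.3,3],"rotation":[0,0,0]},
    {"slide":[0,0,3],"rotation":[0,0,0]},
    {"slide":[0,0,3],"rotation":[0,0,0]},
    {"slide":[0,0,3],"rotation":[0,0,0]},
    {"slide":[0,0,0],"rotation":[0,0,0]},
    {"slide":[0,0,0],"rotation":[0,0,0]},
    {"slide":[0,0,0],"rotation":[0,0,0]},
  ],
)

```text
time: 12.92
tool_pos: [0.561, -0.1258, 0.1492]
tool_rot: [-0.0, 0.678, 0.735, -0.0]
contact_force: [0.3, 0.1, 0.1]
gripper_width: 0.155
```

```bash
python3 - <<'E'
from h import *
S=state();print(S["tool_pos"],S["contact_force"],S["ft_torque"],S["time"],S["gripper_width"])
E
```

```text
[ 0.56099229 -0.12583298  0.14923485] [0.27481    0.06847059 0.05993464] [-0.0129152   0.01279045  0.04407491] 12.9167 0.15547825843700838
```

Emit:
jog_arm(
  increments=[
    {"slide":[0,0,3],"rotation":[0,0,0]},
    {"slide":[0,0,3],"rotation":[0,0,0]},
    {"slide":[0,0,3],"rotation":[0,0,0]},
    {"slide":[0,0,3],"rotation":[0,0,0]},
    {"slide":[0,0,0],"rotation":[0,0,0]},
    {"slide":[0,0,0],"rotation":[0,0,0]},
    {"slide":[0,0,0],"rotation":[0,0,0]},
  ],
)

```text
time: 13.5
tool_pos: [0.561, -0.1259, 0.1373]
tool_rot: [0.0, 0.678, 0.735, 0.0]
contact_force: [-0.1, -0.3, -0.5]
gripper_width: 0.156
```

```bash
python3 - <<'E'
from h import *
s=optics.grab_frame("scene");w=optics.grab_frame("wrist")
S=state();print(S["tool_pos"],S["contact_force"],S["ft_torque"],S["time"])
cv2.imwrite("pics/v_s.png",cv2.resize(s["frame"][110:200,330:410],None,fx=6,fy=6,interpolation=cv2.INTER_CUBIC))
cv2.imwrite("pics/v_w.png",cv2.resize(w["frame"][60:300,240:420],None,fx=2.5,fy=2.5,interpolation=cv2.INTER_CUBIC))
E
```

```text
[ 0.56110303 -0.1259168   0.13749353] [-0.12168456 -0.12276431 -0.162915  ] [ 0.01186865 -0.00048871  0.04618843] 13.6
```

View pics/v_s.png

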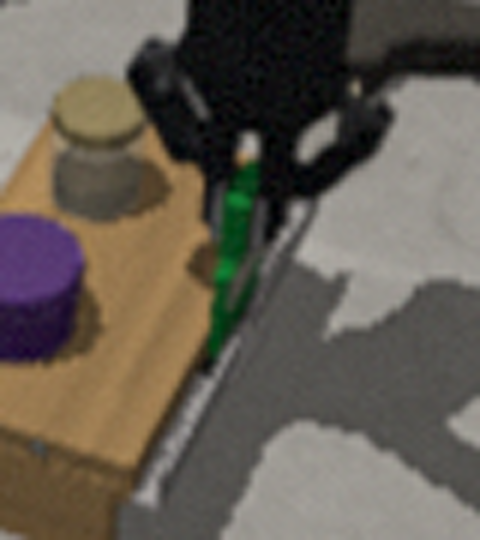

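View pics/v_w.png

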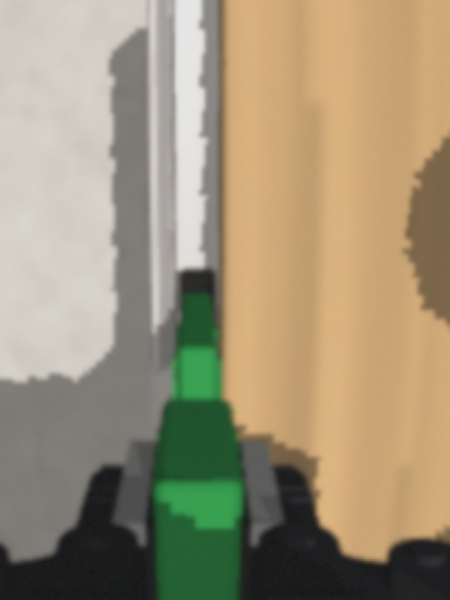

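The plate is in the channel, behind the lip, with no side force. Next I press down.

Emit:
jog_arm(
  increments=[
    {"slide":[0,0,2],"rotation":[0,0,0]},
    {"slide":[0,0,2],"rotation":[0,0,0]},
    {"slide":[0,0,1],"rotation":[0,0,0]},
    {"slide":[0,0,0],"rotation":[0,0,0]},
    {"slide":[0,0,0],"rotation":[0,0,0]},
    {"slide":[0,0,0],"rotation":[0,0,0]},
  ],
)

```text
time: 14.1
tool_pos: [0.5614, -0.126, 0.133]
tool_rot: [0.0, 0.678, 0.735, 0.0]
contact_force: [-1.2, 0.5, 4.2]
gripper_width: 0.159
```

Emit:
jog_arm(
  increments=[
    {"slide":[0,0,1],"rotation":[0,0,0]},
    {"slide":[0,0,1],"rotation":[0,0,0]},
    {"slide":[0,0,0],"rotation":[0,0,0]},
    {"slide":[0,0,0],"rotation":[0,0,0]},
    {"slide":[0,0,0],"rotation":[0,0,0]},
  ],
)

```text
time: 14.52
tool_pos: [0.5614, -0.126, 0.1312]
tool_rot: [0.0, 0.678, 0.735, 0.0]
contact_force: [-2.9, 0.7, 7.1]
gripper_width: 0.161
```

Emit:
jog_arm(
  increments=[
    {"slide":[0,-0.6,1],"rotation":[0,0,0]},
    {"slide":[0,0,1],"rotation":[0,0,0]},
    {"slide":[0,0,0],"rotation":[0,0,0]},
    {"slide":[0,0,0],"rotation":[0,0,0]},
    {"slide":[0,0,0],"rotation":[0,0,0]},
    {"slide":[0,0,0],"rotation":[0,0,0]},
  ],
)

```text
time: 15.02
tool_pos: [0.5613, -0.126, 0.1299]
tool_rot: [0.001, 0.678, 0.735, 0.001]
contact_force: [-2.0, 1.1, 8.2]
gripper_width: 0.16
```

Emit:
jog_arm(
  increments=[
    {"slide":[0,0,1],"rotation":[0,0,0]},
    {"slide":[0,0,1],"rotation":[0,0,0]},
    {"slide":[0,0,0],"rotation":[0,0,0]},
    {"slide":[0,0,0],"rotation":[0,0,0]},
    {"slide":[0,0,0],"rotation":[0,0,0]},
    {"slide":[0,0,0],"rotation":[0,0,0]},
  ],
)

```text
time: 15.52
tool_pos: [0.5613, -0.126, 0.1284]
tool_rot: [0.001, 0.678, 0.735, 0.001]
contact_force: [-2.5, 1.5, 10.2]
gripper_width: 0.157
```

Emit:
jog_arm(
  increments=[
    {"slide":[0,0,1],"rotation":[0,0,0]},
    {"slide":[0,0,1],"rotation":[0,0,0]},
    {"slide":[0,0,0],"rotation":[0,0,0]},
    {"slide":[0,0,0],"rotation":[0,0,0]},
    {"slide":[0,0,0],"rotation":[0,0,0]},
    {"slide":[0,0,0],"rotation":[0,0,0]},
  ],
)

```text
time: 16.02
tool_pos: [0.5616, -0.1261, 0.1283]
tool_rot: [0.001, 0.678, 0.735, 0.001]
contact_force: [-5.9, 1.7, 18.7]
gripper_width: 0.155
```

Emit:
jog_arm(
  increments=[
    {"slide":[0,0,1],"rotation":[0,0,0]},
    {"slide":[0,0,0],"rotation":[0,0,0]},
    {"slide":[0,0,0],"rotation":[0,0,0]},
    {"slide":[0,0,0],"rotation":[0,0,0]},
    {"slide":[0,0,0],"rotation":[0,0,0]},
    {"slide":[0,0,0],"rotation":[0,0,0]},
  ],
)

```text
time: 16.52
tool_pos: [0.5617, -0.1262, 0.1283]
tool_rot: [0.001, 0.678, 0.735, 0.001]
contact_force: [-6.7, 3.5, 22.1]
gripper_width: 0.157
```

```bash
python3 - <<'E'
from h import *
s=optics.grab_frame("scene");w=optics.grab_frame("wrist")
S=state();print(S["tool_pos"],S["contact_force"],S["ft_torque"],S["time"],S["gripper_width"])
cv2.imwrite("pics/x_s.png",cv2.resize(s["frame"][110:270,270:410],None,fx=4,fy=4,interpolation=cv2.INTER_CUBIC))
cv2.imwrite("pics/x_w.png",cv2.resize(w["frame"][60:300,240:420],None,fx=2.5,fy=2.5,interpolation=cv2.INTER_CUBIC))
E
```

```text
[ 0.5616986  -0.12613433  0.12825801] [-7.91895349  1.87675325 22.90753426] [ 0.65613129  1.75319896 -0.01476354] 16.6167 0.15814052168393256
```

View pics/x_s.png

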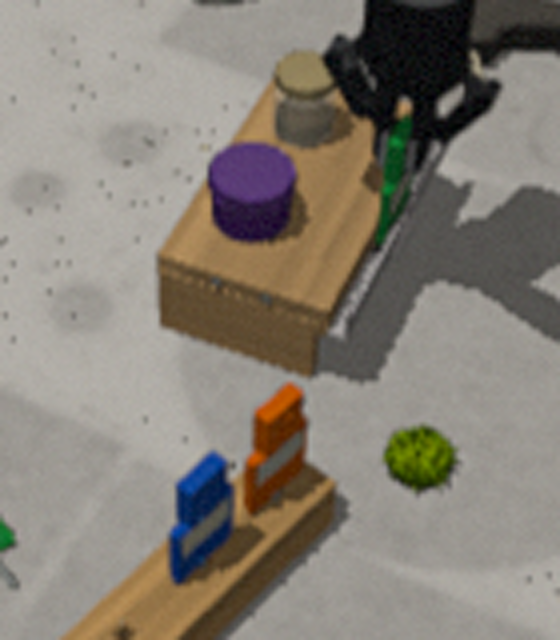

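View pics/x_w.png

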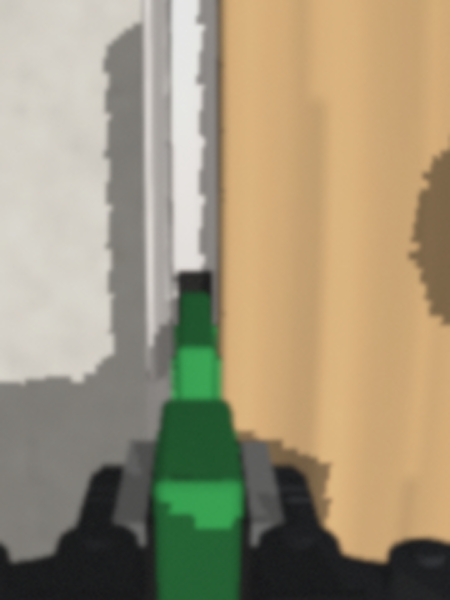

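Emit:
jog_arm(
  increments=[
    {"slide":[0,-0.7,0],"rotation":[0,0,0]},
    {"slide":[0,0,0],"rotation":[0,0,0]},
    {"slide":[0,0,0],"rotation":[0,0,0]},
    {"slide":[0,0,0],"rotation":[0,0,0]},
    {"slide":[0,0,0],"rotation":[0,0,0]},
  ],
)

```text
time: 17.03
tool_pos: [0.5615, -0.1262, 0.1283]
tool_rot: [0.002, 0.678, 0.735, 0.001]
contact_force: [-5.1, 3.3, 21.8]
gripper_width: 0.156
```

Pressed against the hard stop at 22 N, with the holder steady in the grip, so I hand it in.

```bash
python3 - <<'E'
from h import *
manip.job_done();S=state();print(S["time"],S["tool_pos"],S["contact_force"],S["gripper_width"])
E
```

```text
the job is handed in; nothing more can be done
the job is handed in; nothing more can be done
```

I took the middle-sized green holder out of the stand and passed its pin through the eyelet. I pressed its plate down behind the rail's lip to the hard stop, and handed in at about 17 s while still gripping and pressing it.

**Last checks:**
- **Pressed home:** the force rose with travel and reached 10 N. Past that it climbed to 22 N while the tool stayed at z = 0.1283 m, within 1 mm of the 0.1285 m I had worked out for fully down.
- **Grip:** the holder had not slipped; the last wrist pictures look the same before and after pressing.
- **Everything else:** the last scene picture shows the orange and blue holders still in the stand and the tub and jar still in place.

**What was not clean:**
- **Side force:** about 6 N (5 N in x, 3 N in y) remained sideways at the end, after I eased it from about 8 N.
- **Eyelet hidden:** the plate hid the eyelet at the end, so the pin's passage is judged from force and depth: it met no resistance well below the eyelet's mouth.
- **Look-alikes:** the large and small green holders standing loose on the bench fell over by themselves at the start, before the arm moved. They lay on the bench when last seen.
- **No final reading:** the arm gave no reading after hand-in.

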